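# Float a torsion balance level with its trim lever

### The arm

A 7-joint arm with a two-finger parallel gripper is mounted at the origin on the work surface. World frame = base frame: x ahead of the robot, y to its left, z up, the work surface at z = 0. Lengths are in m, angles in rad, forces in N, time in s.
With the tool pointing down it reaches from about 0.425 to 1.025 m from the base axis. Payload 9.4 kg.
Tool frame: the origin (TCP) lies on the centre line of the jaws, within the pads' length; the fingertips stand 11 mm ahead of it and the grasp point (between the pads) lies 8 mm behind it; z points along the fingers, y is the line along which they close (so a half turn about z gives the same grasp; the last joint's range is limited). The gripper opens to 85 mm and grips with 20 to 120 N. Pads are 22 mm wide; open, the fingers measure 114 mm over their backs; the gripper's body (76 mm by 85 mm) begins 54 mm behind the grasp point. The pads swing forward as they close: fully open they stand 13 mm farther back than shut.
Start: joints at [-1.301, 0.599, -0.003, 1.599, 0.002, 0.943, -0.08], TCP at [0.246, 0.682, 0.242] pointing down, gripper open.
Joint ranges: [-2.57, 2.57], [-0.35, 1.97], [-1.29, 1.29], [0.11, 2.56], [-1.05, 4.19], [0.11, 1.86], [-2.63, 2.63]. Speed limits (rad/s): [2.22, 2.22, 3.01, 3.01, 3.14, 3.14, 3.14].

### API

Orientations are given as a unit quaternion [x, y, z, w].
In Python, from rig import robot gives the robot as it stands.
- The arm moves only by the tool carry_out, never from a script. Its argument "plan" is a list of rows, each an object with "slide": the shift along the tool's x, y, z in cm, a list of three; "twist": the turn about the tool's z in degrees. In form: [{"slide": [tx, ty, tz], "twist": twist}, ...]. A call has 1 to 20 rows; each row shifts and turns the commanded pose from where the row before left it, along the tool's axes as they then stand; what a row does not reach is not made up. A row lasts 1/10 s, in which the tool goes at most 50 mm and 8.59 degrees, less where a joint would pass 70% of its speed; a pose out of reach is approached as far as the arm can. A call is refused whole if a number of a shift passes 5 or a number of a turn 8.59, either way. A call with a gripper value outside its range is refused whole. "hand" is the opening, from 0 (shut) to 1 (fully open), set as the call begins (left out, the last holds). The fingers move at their own pace and stop on an object; "newtons" is the grip in N (left out, the last holds). Time passes only in rows, so rows that do not move let the fingers close. It gives the time, the measured TCP pose, the force, the opening and the grip force at its end, in the units of the state.
- robot.read_state(): the state, without advancing time (a new reading comes with each control period).
- robot.capture(name): name is "scene" or "top" or "wrist"; returns a dict with "image" (480x640x3 uint8, red, green, blue), "fx", "fy", "cx", "cy" (pixels), "position" and "attitude" of the camera in the world. Camera axes: x right, y up, looking along -z (the intrinsics and any distortion apply to the point x, -y, -z); pixel columns grow to the right and rows downward; lengths in m; the calibration is good to about 2 mm. A picture is of the moment at which its call begins. There is no depth.
- robot.job_done(): hands the job in; it is judged then, once.
The state is a dict: "time_s": time; "q": joint angles; "joint_vel": joint speeds; "joint_efforts": joint torques, N m; "position": TCP position; "ee_rot": TCP orientation; "wrist_force": force on the tool from outside, world axes, zero at the start; "torque": the same for the moment, N m; "grip_width": finger opening in m; "grip_force": force on a finger pad.
Only numpy, scipy, OpenCV 4.12 (cv2) and the standard library are available. Lean on these libraries where they do the work, as an engineer would, in place of code of your own. Each camera call takes 0.05 s, during which the arm holds its last target. There are 200 camera calls.

### The job

The torsion balance in the middle of the bench carries two filled centrifuge buckets and is parked with its left end down on the rest. Take the black grip of its trim lever and, with the lever alone, gently float the beam up until the pointer stands at the middle mark, then keep it floating level there, steadily correcting, for about six seconds, without ever letting it swing across to the opposite rest; do not touch the beam or the buckets and leave everything else on the bench where it is. Finish while still holding the lever, with the beam level and nearly still: the program ends holding.

Things in the scene. Friction and masses are not known exactly. Their poses are not given: they have to be found in the camera images.
- balance: grey cast stand of a torsion balance, fixed to the bench: base plate 170 mm (its x) by 280 mm (its y), 20 mm thick, two upright cheeks in the middle carry the axle. Origin at the centre of the underside; x points away from the robot along the axle, y to the left along the level beam, z up. It stands in different places, turned up to 0.2 rad.
- pivot (a point): fixed point on the axle, 130 mm above the stand's origin; beam and lever turn about the stand's x axis through it. Only a torsion wire ties lever to beam (0.10 N m/rad, 0.006 N m s/rad). Nominally 0.023 kg m2 x beam acceleration = 0.10 x (a - beam) + 0.124 x beam (top-heaviness, 0.11 to 0.137) + a constant unknown torque up to 0.03 N m either way (unequal buckets); a = lever lean.
- beam (a joint): beam angle, rad, about the stand's x axis: 0 = level, pointer at the middle mark; positive = left (+y) end up, pointer leaning right (-y). Rests (stops) at -0.3 and +0.3; starts at -0.3, left end down. Scale marks are 0.05 rad apart. Almost no friction (0.002 N m s/rad) and top-heavy: it never stays level by itself but tips over to a rest, with a time constant of about 1 s (0.8 to 1.5).
- trim (a joint): trim lever angle, rad, RELATIVE to the beam about the stand's x axis: 0 = in line with the pointer. a = trim + beam is the lever's lean from upright: positive = grip leaning right (-y), which makes the beam's left end rise. Limits -1 and 1. Starts at 0 (so a = -0.3). Let go, it springs back to 0. The lean that just balances the level beam lies anywhere from -0.3 to 0.3.
- grip (a point): centre of the lever's black grip, to take from above: round bar 24 mm thick, parallel to the stand's x axis from x = -118 to -56 mm, on a 14 mm wide stalk at x = -60 mm. In the stand's frame this point is at x = -90 mm, y = -120 mm x sin(a), z = 130 mm + 120 mm x cos(a), with a = trim + beam. The bar may turn between the fingers.
- crossbeam: all that swings, lever not included: dark steel bar 30 x 360 x 12 mm whose middle lies 30 mm below the axle, a round pan 88 mm across at each end (160 mm from the axle), a brass nut on a stem above the axle, and the pointer on the far side. Origin on the axle; y along the beam to its left end, z up along the pointer. Not to be touched.
- pointer_tip (a point): tip of the thin dark upright pointer, 105 mm from the axle, 56 mm to the far side (+x), before a white scale plate.
- middle_mark (a point): fixed point on the longest, middle mark of the white scale plate, 100 mm straight above the axle.
- left_end (a point): left end of the beam's bar, upper face, 180 mm from the middle and 24 mm below the axle when level.
- right_end (a point): right end of the beam's bar, likewise.
- bucket_left: closed aluminium centrifuge bucket clamped on the left pan, 74 mm across, 75 mm high, nominally 350 g (its true mass differs by up to 18 g); origin at the centre of its underside, 18 mm below the axle when level. Not to be touched.
- bucket_right: the same bucket on the right pan, 350 g.
- handle: the lever's moving part: steel stalk with the black grip, counterpoised below the axle by a brass disc; origin on the axle, z along the stalk to the grip.
- rack_pink: white tube rack of 28 places (100 x 160 x 45 mm, 85 mm high with its pink-capped sample tubes); a bystander to be left alone. Origin at the underside.
- strippers: steel tube-stripping pliers lying on the bench, 175 mm long, 14 mm high; a bystander to be left alone. Origin at the underside.
- crimpers: steel crimping pliers like the other pair, 175 mm long; a bystander to be left alone. Origin at the underside.
- tape: roll of tape lying flat, 90 mm across, 22 mm high; a bystander to be left alone. Origin at the underside.
- jar: closed specimen jar, 70 mm across, 100 mm high; a bystander to be left alone. Origin at the underside.

How it is judged:
By the outcome, as a careful person would: the job done as asked, in the order asked, and still so for the second after the job is handed in, while the arm keeps its last pose, push and grip.
It also fails if it takes over 58 s, if anything falls off the work surface, if the arm or the gripper's body presses on something with over 40 N, if the wrist force passes 120 N, or if a joint passes its speed limit or range.

## Working session

There is one attempt and no reset: what is moved stays moved. The work goes in short steps, Python scripts to look and compute and a tool call to move; the robot and the scene stay as the last step left them, time stands still between calls to the robot, and variables do not carry over. Pictures are saved under pics/ and viewed, at most 10 in all, crops included, and the job is handed in when it is done.

Besides the shell and the picture viewer there is one more tool, called after ">>>" as name([rows], argument=value, ...), one row to a line, values as JSON. carry_out: Moves the arm, as the interface text tells. Its arguments: {"type":"object","properties":{"plan":{"type":"array","items":{"type":"object","properties":{"slide":{"type":"array","items":{"type":"number"}},"twist":{"type":"number"}}}},"hand":{"type":"number"},"newtons":{"type":"number"}},"required":["plan"]}

```bash
mkdir -p pics; cat > h.py <<'E'
import numpy as np, cv2
from rig import robot
from scipy.spatial.transform import Rotation as R
def cap(n):
    c=robot.capture(n); return c
def rot(c):
    a=np.array(c["attitude"]); return R.from_quat(a).as_matrix() if a.size==4 else a.reshape(3,3)
def ray(c,u,v):
    d=np.array([(u-c["cx"])/c["fx"],-(v-c["cy"])/c["fy"],-1.]); d=rot(c)@d
    return np.array(c["position"]),d/np.linalg.norm(d)
def plane(c,u,v,z):
    p,d=ray(c,u,v); return p+d*(z-p[2])/d[2]
def proj(c,P):
    q=rot(c).T@(np.array(P)-np.array(c["position"])); return c["cx"]-c["fx"]*q[0]/q[2], c["cy"]+c["fy"]*q[1]/q[2]
def cross(r1,r2):
    (p,d),(q,e)=r1,r2; t=np.linalg.lstsq(np.c_[d,-e],q-p,rcond=None)[0]
    a,b=p+d*t[0],q+e*t[1]; return (a+b)/2,np.linalg.norm(a-b)
def save(c,n): cv2.imwrite("pics/"+n,c["image"][:,:,::-1])
E
python3 - <<'E'
from h import *
for n in("scene","top"):
    c=cap(n); save(c,n+"0.png"); print({k:v for k,v in c.items() if k!="image"})
s=robot.read_state(); print(s)
E
```

```text
{'fx': 525.4752405264487, 'fy': 525.4752405264487, 'cx': 323.3736372818083, 'cy': 239.33593499317826, 'position': array([1.3267003 , 0.16828083, 1.10380185]), 'attitude': array([0.23571592, 0.28567878, 0.72168816, 0.58480068])}
{'fx': 584.242485690281, 'fy': 584.242485690281, 'cx': 316.1635456357374, 'cy': 234.36487674967174, 'position': array([0.26438517, 0.01393051, 1.5371798 ]), 'attitude': array([ 0.04856072, -0.0483495 , -0.70408744,  0.70679916])}
{'time_s': 0.1, 'q': array([-1.30071441,  0.60005716, -0.00254651,  1.60004113,  0.00182549,
        0.94288879, -0.07979056]), 'joint_vel': array([ 0.0003146 , -0.002185  ,  0.00033329, -0.00161213,  0.00118617,
        0.00121467, -0.00133965]), 'joint_efforts': array([ 5.98341285e-03, -7.77993894e+01,  1.57041594e+00, -2.58626282e+01,
        1.27146565e-02,  5.59436856e-03, -5.07112441e-05]), 'position': array([0.24628718, 0.68146297, 0.24149768]), 'ee_rot': array([ 1.72481293e-01,  9.85012548e-01, -6.94806119e-04, -4.62058351e-05]), 'wrist_force': array([ 0.38345673,  0.27360856, -0.81184861]), 'torque': array([-0.01760973,  0.0097816 ,  0.01270699]), 'grip_force': 0.0, 'grip_width': 0.0856555507721899}
```

View pics/scene0.png

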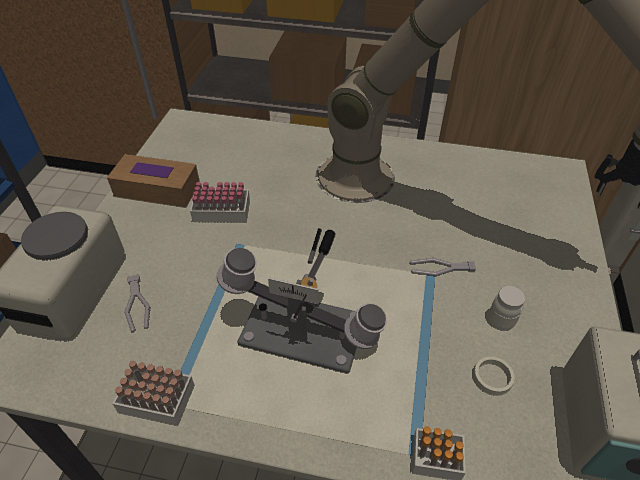

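View pics/top0.png

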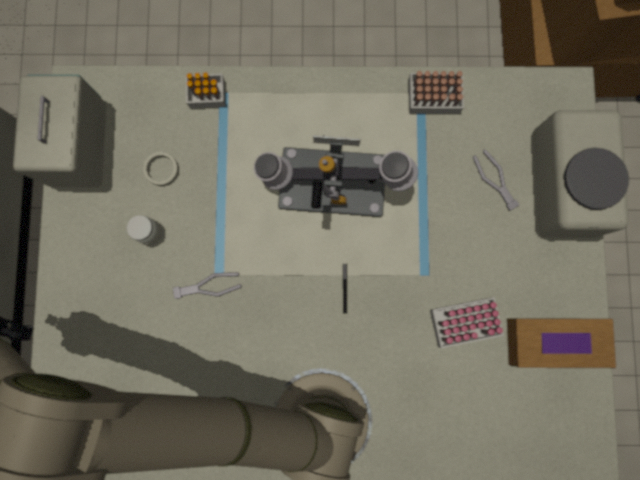

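The scene view shows the balance with its scale plate near (296,290), the black grip near (327,241), the left bucket down at (368,322) and the right one up at (238,265). In the top view the base plate is at (331,182), the grip at (317,193) and the buckets at (272,170) and (397,170). I'll zoom in on both next.

```bash
python3 - <<'E'
import cv2,numpy as np
t=cv2.imread("pics/top0.png")[125:235,245:425]; s=cv2.imread("pics/scene0.png")[220:380,210:400]
t=cv2.resize(t,None,fx=4,fy=4,interpolation=cv2.INTER_CUBIC); s=cv2.resize(s,None,fx=3.5,fy=3.5,interpolation=cv2.INTER_CUBIC)
cv2.imwrite("pics/tz.png",t);cv2.imwrite("pics/sz.png",s)
E
```

```text
(no output)
```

View pics/tz.png

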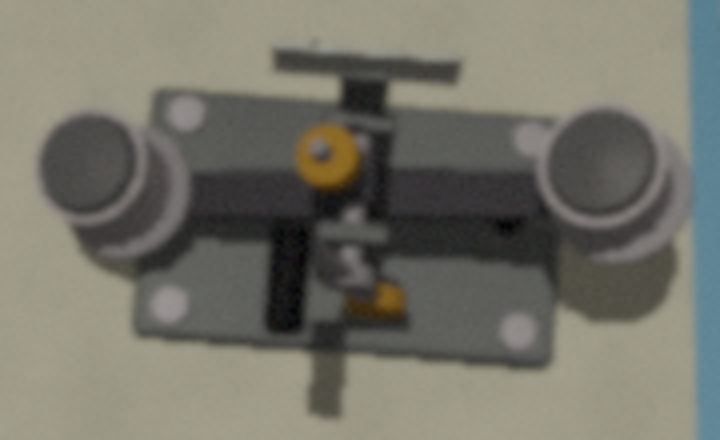

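View pics/sz.png

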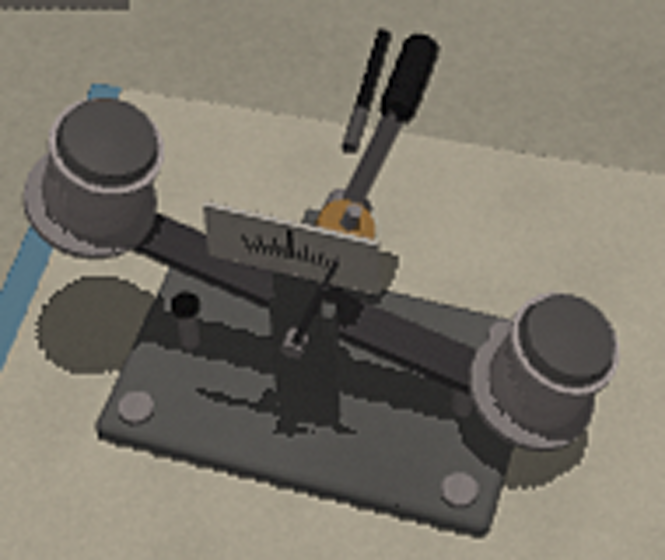

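The top crop shows the base plate's four light bolts at zoomed (185,112), (530,138), (168,304) and (518,330), and the grip bar centred at (287,275). In the scene crop the grip is centred at (410,78) and the pointer tip is at (335,263), right of the long middle mark at (290,243).

```bash
python3 - <<'E'
from h import *
T=cap("top");S=cap("scene")
t=lambda x,y:(245+x/4-.4,125+y/4-.4); s=lambda x,y:(210+x/3.5-.4,220+y/3.5-.4)
b=[plane(T,*t(*p),.021)for p in((185,112),(530,138),(168,304),(518,330))]
print("bolts",np.round(b,4),"c",np.mean(b,0))
b2=[plane(S,*s(*p),.021)for p in((137,407),(459,488))]; print("scene far bolts",np.round(b2,4))
ly=(b[0]-b[1])+(b[2]-b[3]); yaw=np.arctan2(-ly[0],ly[1]); fx=(b[0]-b[2])+(b[1]-b[3]); print("yaw",yaw,np.arctan2(fx[1],fx[0]))
g,e=cross(ray(T,*t(287,276)),ray(S,*s(410,78))); print("grip",g,e)
o=np.mean(b,0);o[2]=0
Rz=R.from_euler("z",yaw).as_matrix(); st=lambda p:o+Rz@np.array(p)
print("expect grip",st([-.09,.12*np.sin(.3),.13+.12*np.cos(.3)]))
for n,p in dict(mid=[.056,0,.23],tip=[.056,.105*np.sin(.3),.13+.105*np.cos(.3)],grip=[-.09,.0355,.2446]).items():
    u=np.array(proj(S,st(p))); print(n,u,(u-[209.6,219.6])*3.5, proj(T,st(p)))
E
```

```text
bolts [[ 0.6939  0.0833  0.021 ]
 [ 0.6769 -0.147   0.021 ]
 [ 0.5634  0.0932  0.021 ]
 [ 0.5468 -0.1377  0.021 ]] c [ 0.6202475  -0.02704635  0.021     ]
scene far bolts [[ 0.673 -0.146  0.021]
 [ 0.689  0.083  0.021]]
yaw -0.07255800513288155 -0.07358475550444354
grip [0.53530692 0.01512608 0.24555815] 0.0010692780202709972
expect grip [0.53305513 0.01484726 0.24464038]
mid [291.28449699 291.4987071 ] [285.89573945 251.64547486] (np.float64(336.3417237375344), np.float64(135.3704428206034))
tip [305.43718043 294.71836056] [335.43013151 262.91426196] (np.float64(322.9636567632087), np.float64(134.33894431283022))
grip [326.59619539 241.43245665] [409.48668387  76.41359828] (np.float64(316.218863274897), np.float64(194.70345554729124))
```

>>> carry_out([
  {"slide": [0,0,-3],"twist": -5.2},
  {"slide": [0,0,-4],"twist": -5.3},
  {"slide": [0,0,-4],"twist": -5.2},
  {"slide": [-1,-2,0],"twist": 0},
  {"slide": [-2.1,-4,0],"twist": 0},
  {"slide": [-2.1,-4,0],"twist": 0},
  {"slide": [-2.1,-4,0],"twist": 0},
  {"slide": [-2.1,-4,0],"twist": 0},
  {"slide": [-2.1,-4,0],"twist": 0},
  {"slide": [-2.1,-4,0],"twist": 0},
  {"slide": [-2.1,-4,0],"twist": 0},
  {"slide": [-2.1,-4,0],"twist": 0},
  {"slide": [-2.1,-4,0],"twist": 0},
  {"slide": [-2.1,-4,0],"twist": 0},
  {"slide": [-2.1,-4,0],"twist": 0},
  {"slide": [-2.1,-4,0],"twist": 0},
  {"slide": [-2.1,-4,0],"twist": 0},
  {"slide": [-2.1,-4,0],"twist": 0},
  {"slide": [-2.1,-4,0],"twist": 0},
  {"slide": [-1,-2,0],"twist": 0},
], hand=1, newtons=40)

```text
time_s: 2.2
position: [0.5349, 0.015, 0.3524]
ee_rot: [0.038, 0.999, -0.001, 0.0]
wrist_force: [0.4, -0.3, 0.2]
grip_width: 0.0857
grip_force: 0.0
```

>>> carry_out([
  {"slide": [0,0,0],"twist": 0},
  {"slide": [0,0,0],"twist": 0},
  {"slide": [0,0,0],"twist": 0},
])

```text
time_s: 2.5
position: [0.5336, 0.0204, 0.3522]
ee_rot: [0.036, 0.999, 0.0, -0.0]
wrist_force: [-0.1, -0.3, 0.1]
grip_width: 0.0857
grip_force: 0.0
```

```bash
python3 - <<'E'
from h import *
W=cap("wrist"); save(W,"w0.png")
Rz=R.from_euler("z",-.073).as_matrix(); o=np.array([.6202,-.027,0])
print(W["position"],proj(W,[.5345,.015,.245]))
for a in(-.3,):
  for x in(-.118,-.056): print(proj(W,o+Rz@np.array([x,-.12*np.sin(a),.13+.12*np.cos(a)])))
E
```

```text
[0.46408248 0.02554075 0.48418267] (np.float64(314.6583667168384), np.float64(242.56638545632381))
(np.float64(314.2544153709744), np.float64(203.139350343628))
(np.float64(314.61705266698806), np.float64(282.9715584738154))
```

View pics/w0.png

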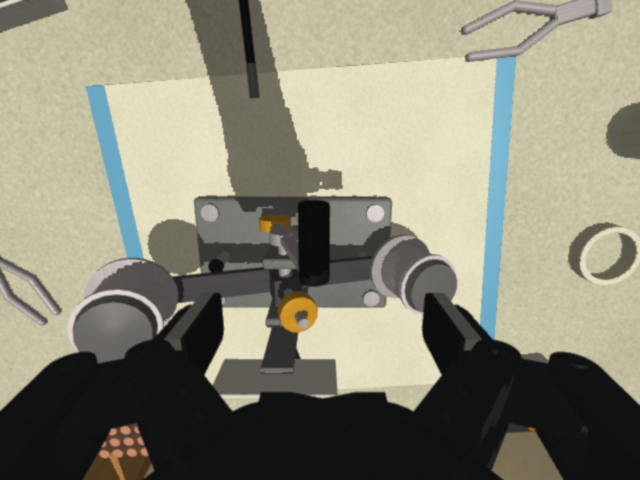

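The wrist view shows the bar from about (314,201) to (314,285), which matches the prediction. I'll descend over it.

>>> carry_out([
  {"slide": [0,-0.2,1],"twist": 0},
  {"slide": [0,-0.2,2],"twist": 0},
  {"slide": [0,-0.1,2],"twist": 0},
  {"slide": [0,0,2],"twist": 0},
  {"slide": [0,0,2],"twist": 0},
  {"slide": [0,0,1.5],"twist": 0},
  {"slide": [0,0,1],"twist": 0},
  {"slide": [0,0,0],"twist": 0},
  {"slide": [0,0,0],"twist": 0},
  {"slide": [0,0,0],"twist": 0},
], hand=0.5)

```text
time_s: 3.55
position: [0.534, 0.0143, 0.238]
ee_rot: [0.036, 0.999, 0.0, 0.001]
wrist_force: [0.2, 0.0, 0.2]
grip_width: 0.0428
grip_force: 0.0
```

>>> carry_out([
  {"slide": [0,0,0],"twist": 0},
  {"slide": [0,0,0],"twist": 0},
  {"slide": [0,0,0],"twist": 0},
  {"slide": [0,0,0],"twist": 0},
  {"slide": [0,0,0],"twist": 0},
  {"slide": [0,0,0],"twist": 0},
], hand=0, newtons=30)

```text
time_s: 4.15
position: [0.534, 0.0145, 0.2379]
ee_rot: [0.036, 0.999, 0.0, 0.001]
wrist_force: [-0.7, 1.3, 6.5]
grip_width: 0.0232
grip_force: 29.6
```

The bar is held at 23 mm width with 30 N. Next I'll write the beam tracker, which runs LK flow on the two bucket lids in the scene view with geometric scaling, and the controller model.

```bash
cat > m.py <<'E'
from h import *
import json,os
from scipy.optimize import least_squares
o=np.array([.6202,-.027,0]); Rz=R.from_euler("z",-.073).as_matrix()
bp=lambda b,y,z,x=0:o+Rz@np.array([x,y*np.cos(b)-z*np.sin(b),.13+y*np.sin(b)+z*np.cos(b)])
LID=[(.16,.057),(-.16,.057)]
lid=lambda c,b:np.array([proj(c,bp(b,*l)) for l in LID])
def offs(c,b): # lid rim points to track
    return np.array([proj(c,bp(b,y+.034*np.cos(t),z,.034*np.sin(t))) for y,z in LID for t in np.arange(0,6.28,.785)],np.float32)
def beam(c,ref,guess):
    p0=offs(ref,-.3); best=None
    for g in guess:
        p1,s,e=cv2.calcOpticalFlowPyrLK(ref["image"],c["image"],p0[:,None],offs(c,g)[:,None].copy(),winSize=(17,17),maxLevel=1,flags=cv2.OPTFLOW_USE_INITIAL_FLOW)
        d=(p1[:,0]-p0)
        r=least_squares(lambda b:(offs(c,b[0])-p0-d).ravel(),[g],loss="soft_l1",f_scale=.3)
        if best is None or r.cost<best[1]: best=(r.x[0],r.cost,d)
    return best
def lean(s):
    p=np.array(s["position"])-o; return -np.arcsin((Rz.T@p)[1]/.12)
def meas(n=3,f="log.json"):
    L=json.load(open(f)) if os.path.exists(f) else []
    rf=np.load("ref.npz",allow_pickle=True)["c"].item()
    for i in range(n):
        s=robot.read_state(); c=cap("scene")
        g=[L[-1][1]+x for x in(-.12,-.06,0,.06,.12)] if L else [-.3]
        b,cost,d=beam(c,rf,g); L.append([s["time_s"],b,lean(s),cost]); print(np.round(L[-1],4))
    json.dump(L,open(f,"w")); return c
E
python3 - <<'E'
from m import *
c=cap("scene"); np.savez("ref.npz",c=np.array(c,dtype=object)); save(c,"ref.png")
print(np.round((lid(c,-.3)-[209.6,219.6])*3.5), lid(c,0)-lid(c,-.3))
meas(3); print(robot.read_state()["position"])
E
```

```text
[[572. 334.]
 [109. 134.]] [[ -2.66348271 -14.45441318]
 [ -7.69027894  10.77801179]]
[ 4.200e+00 -3.000e-01 -2.965e-01  3.000e-04]
[ 4.250e+00 -3.000e-01 -2.964e-01  4.000e-04]
[ 4.300e+00 -3.000e-01 -2.963e-01  2.000e-04]
[0.53395684 0.01448611 0.23791195]
```

>>> carry_out([
  {"slide": [0,-0.15,-0.05],"twist": 0},
  {"slide": [0,-0.2,-0.05],"twist": 0},
  {"slide": [0,-0.2,-0.05],"twist": 0},
  {"slide": [0,-0.2,-0.05],"twist": 0},
  {"slide": [0,-0.2,-0.05],"twist": 0},
  {"slide": [0,-0.15,-0.05],"twist": 0},
])

```text
time_s: 4.95
position: [0.5333, 0.0046, 0.2409]
ee_rot: [0.036, 0.999, 0.001, 0.001]
wrist_force: [-0.9, 6.6, 5.0]
grip_width: 0.0232
grip_force: 29.9
```

```bash
python3 -c "
from m import *
meas(2)"
```

```text
[ 4.950e+00 -3.000e-01 -2.114e-01  5.000e-04]
[ 5.00e+00 -3.00e-01 -2.09e-01  5.00e-04]
```

>>> carry_out([
  {"slide": [0,-0.2,-0.03],"twist": 0},
  {"slide": [0,-0.2,-0.03],"twist": 0},
  {"slide": [0,-0.2,-0.03],"twist": 0},
  {"slide": [0,-0.2,-0.03],"twist": 0},
  {"slide": [0,-0.2,-0.02],"twist": 0},
  {"slide": [0,-0.2,-0.02],"twist": 0},
], newtons=20)

```text
time_s: 5.65
position: [0.5324, -0.0077, 0.2424]
ee_rot: [0.036, 0.999, 0.001, 0.001]
wrist_force: [-0.5, 6.0, 7.7]
grip_width: 0.0231
grip_force: 30.6
```

```bash
python3 -c "
from m import *
meas(2)"
```

```text
[ 5.650e+00 -3.000e-01 -1.072e-01  1.500e-03]
[ 5.700e+00 -3.000e-01 -1.043e-01  1.900e-03]
```

>>> carry_out([
  {"slide": [0,-0.2,-0.02],"twist": 0},
  {"slide": [0,-0.2,-0.02],"twist": 0},
  {"slide": [0,-0.2,-0.01],"twist": 0},
  {"slide": [0,-0.2,0],"twist": 0},
  {"slide": [0,-0.2,0],"twist": 0},
  {"slide": [0,-0.2,0],"twist": 0},
])

```text
time_s: 6.35
position: [0.5315, -0.0203, 0.2426]
ee_rot: [0.036, 0.999, 0.0, 0.0]
wrist_force: [-0.4, 4.3, 10.7]
grip_width: 0.0232
grip_force: 31.2
```

```bash
python3 -c "
from m import *
meas(2)"
```

```text
[ 6.35e+00 -3.00e-01 -1.40e-03  3.60e-03]
[ 6.4e+00 -3.0e-01  2.4e-03  4.2e-03]
```

>>> carry_out([
  {"slide": [0,-0.2,-0.02],"twist": 0},
  {"slide": [0,-0.2,-0.02],"twist": 0},
  {"slide": [0,-0.2,0],"twist": 0},
  {"slide": [0,-0.2,0],"twist": 0},
  {"slide": [0,-0.2,0.01],"twist": 0},
  {"slide": [0,-0.1,0.01],"twist": 0},
])

```text
time_s: 7.05
position: [0.5306, -0.0319, 0.2427]
ee_rot: [0.036, 0.999, 0.0, 0.0]
wrist_force: [0.8, 3.2, 5.5]
grip_width: 0.0231
grip_force: 30.4
```

```bash
python3 -c "
from m import *
meas(2)"
```

```text
[ 7.05e+00 -3.00e-01  9.53e-02  6.50e-03]
[ 7.1    -0.3     0.0961  0.0072]
```

>>> carry_out([
  {"slide": [0,-0.2,0],"twist": 0},
  {"slide": [0,-0.2,0.01],"twist": 0},
  {"slide": [0,-0.2,0.02],"twist": 0},
  {"slide": [0,-0.2,0.02],"twist": 0},
  {"slide": [0,-0.2,0.02],"twist": 0},
  {"slide": [0,-0.1,0.02],"twist": 0},
])

```text
time_s: 7.75
position: [0.5297, -0.0429, 0.2417]
ee_rot: [0.036, 0.999, -0.0, 0.0]
wrist_force: [2.7, 3.1, 4.3]
grip_width: 0.0229
grip_force: 30.0
```

```bash
python3 -c "
from m import *
meas(2)"
```

```text
[ 7.75   -0.3     0.1884  0.0113]
[ 7.8    -0.3     0.1894  0.0123]
```

>>> carry_out([
  {"slide": [0,-0.2,0.02],"twist": 0},
  {"slide": [0,-0.2,0.03],"twist": 0},
  {"slide": [0,-0.2,0.03],"twist": 0},
  {"slide": [0,-0.2,0.04],"twist": 0},
  {"slide": [0,0,0],"twist": 0},
])

```text
time_s: 8.35
position: [0.5291, -0.051, 0.2406]
ee_rot: [0.037, 0.999, -0.0, 0.0]
wrist_force: [1.9, 3.2, 5.2]
grip_width: 0.0228
grip_force: 29.6
```

```bash
cat > k.py <<'E'
import sys
from m import *
J,K=.023,.1
# KF file: t,x=[b,v,c],P,lean,a
def prop(st,lf,t1):
    x,P,t=np.array(st["x"]),np.array(st["P"]),st["t"]; kh=.124
    while t<t1-1e-6:
        dt=min(.01,t1-t); a=lf(t); ad=(lf(t+dt)-lf(t))/dt
        acc=(K*(a-x[0])+kh*x[0]+x[2]-.002*x[1]+.006*(ad-x[1]))/J
        F=np.eye(3)+dt*np.array([[0,1,0],[(kh-K)/J,-.008/J,1/J],[0,0,0]])
        x=x+dt*np.array([x[1]+.5*dt*acc,acc,0]); P=F@P@F.T+dt*np.diag([1e-7,1e-4,2e-7])
        if x[0]<-.3: x[0]=-.3; x[1]=max(x[1],0); P[1]=0;P[:,1]=0;P[1,1]=1e-5
        t+=dt
    return dict(x=x.tolist(),P=P.tolist(),t=t1)
def step(rows,n=3,N=6,w=1.3,rate=.25):
    """rows: dy (cm) of the move since the last measurement"""
    st=json.load(open("kf.json")) if os.path.exists("kf.json") else None
    meas(n); L=json.load(open("log.json")); new=L[-n:]; old=L[-n-1]
    te=new[0][0]; y=-.12*np.sin(old[2])*100; ys=y+np.r_[0,np.cumsum(rows)]
    kt=list(te-.1*len(rows)+.1*np.arange(len(ys))+.03); kl=list(-np.arcsin(ys/12)); 
    sc=(new[-1][2]-kl[-1]); kl=[l+sc*i/max(1,len(rows)) for i,l in enumerate(kl)]
    lf=lambda t:np.interp(t,kt,kl)
    if st is None: st=dict(x=[-.3,0,-.015],P=np.diag([1e-6,1e-6,1.5e-4]).tolist(),t=old[0])
    H=np.array([1,0,0.])
    for m in new:
        st=prop(st,lf,m[0]); x,P=np.array(st["x"]),np.array(st["P"])
        if m[1]<-.299: x[:2]=[-.3,0]; x[2]=min(x[2],-K*(m[2]+.3)+.124*.3+.002)
        else:
            S=P[0,0]+.003**2; k=P[:,0]/S; x=x+k*(m[1]-x[0]); P=P-np.outer(k,P[0])
        st=dict(x=x.tolist(),P=P.tolist(),t=m[0])
    te=new[-1][0]+.05; lev=new[-1][2]; st=prop(st,lambda t:lev,te); json.dump(st,open("kf.json","w"))
    x=np.array(st["x"]); print("b %.4f v %.4f c %.4f abal %.3f lean %.3f t %.2f"%(*x,-x[2]/K,lev,te))
    a=lev; out=[]; s2=st
    for i in range(N):
        b,v,c=s2["x"]; ac=-w*w*b-2*w*v; ad=b+(J*ac-.124*b-c+.002*v)/K
        a1=np.clip(ad,a-rate*.1,a+rate*.1); t=s2["t"]
        s2=prop(s2,lambda q:np.interp(q,[t,t+.1],[a,a1]),t+.1)
        out.append((-12*(np.sin(a1)-np.sin(a)),-12*(np.cos(a1)-np.cos(a)),*s2["x"][:2],a1)); a=a1
    print("dy dz b v a\n",np.round(out,3))
    p=robot.read_state(); print("z err cm",100*(p["position"][2]+.0077-(.13+.12*np.cos(lev))),p["wrist_force"])
E
python3 -c "
from k import *
step([-.2,-.2,-.2,-.2,0],3)"
```

```text
[ 8.35   -0.2951  0.258   0.0691]
[ 8.4    -0.2936  0.2574  0.1003]
[ 8.45   -0.2918  0.257   0.1075]
b -0.2887 v 0.0571 c -0.0150 abal 0.150 lean 0.257 t 8.50
dy dz b v a
 [[-0.289  0.08  -0.282  0.083  0.282]
 [ 0.036 -0.01  -0.272  0.107  0.279]
 [ 0.229 -0.063 -0.261  0.122  0.259]
 [ 0.187 -0.048 -0.248  0.131  0.243]
 [ 0.155 -0.037 -0.235  0.136  0.23 ]
 [ 0.13  -0.03  -0.221  0.137  0.219]]
z err cm 0.23265867910345628 [2.38578919 3.82132522 6.19328723]
```

>>> carry_out([
  {"slide": [0,0,0],"twist": 0},
  {"slide": [0,0,0],"twist": 0},
  {"slide": [0,0.1,0],"twist": 0},
  {"slide": [0,0.1,-0.02],"twist": 0},
  {"slide": [0,0.1,-0.02],"twist": 0},
])

```text
time_s: 9.0
position: [0.5292, -0.0488, 0.2412]
ee_rot: [0.037, 0.999, -0.001, 0.0]
wrist_force: [3.0, -0.0, 5.9]
grip_width: 0.0231
grip_force: 29.6
```

```bash
python3 -c "
from k import *
step([0,0,.1,.1,.1],3)"
```

```text
[ 9.     -0.2487  0.2385  1.4234]
[ 9.05   -0.2438  0.2384  1.5096]
[ 9.1    -0.2377  0.239   1.6689]
b -0.2319 v 0.1191 c -0.0154 abal 0.154 lean 0.239 t 9.15
dy dz b v a
 [[ 0.094 -0.023 -0.22   0.124  0.231]
 [ 0.126 -0.029 -0.207  0.126  0.22 ]
 [ 0.105 -0.023 -0.194  0.126  0.211]
 [ 0.088 -0.019 -0.182  0.123  0.204]
 [ 0.074 -0.015 -0.17   0.119  0.197]
 [ 0.063 -0.012 -0.158  0.114  0.192]]
z err cm 0.2278261806901105 [2.48428528 0.53123223 6.11918402]
```

>>> carry_out([
  {"slide": [0,0.1,-0.02],"twist": 0},
  {"slide": [0,0.12,-0.02],"twist": 0},
  {"slide": [0,0.1,-0.02],"twist": 0},
  {"slide": [0,0.1,-0.02],"twist": 0},
  {"slide": [0,0.07,-0.01],"twist": 0},
  {"slide": [0,0.06,-0.01],"twist": 0},
])

```text
time_s: 9.75
position: [0.5295, -0.0448, 0.2421]
ee_rot: [0.037, 0.999, -0.001, 0.0]
wrist_force: [2.4, -5.7, 7.4]
grip_width: 0.0232
grip_force: 29.7
```

```bash
python3 -c "
from k import *
step([.1,.12,.1,.1,.07,.06],3)"
```

```text
[ 9.75   -0.1557  0.2045  4.5551]
[ 9.8    -0.1485  0.2032  4.8311]
[ 9.85   -0.1431  0.2031  4.8927]
b -0.1360 v 0.1316 c -0.0155 abal 0.155 lean 0.203 t 9.90
dy dz b v a
 [[ 0.295 -0.057 -0.123  0.123  0.178]
 [ 0.2   -0.034 -0.112  0.109  0.161]
 [-0.009  0.001 -0.101  0.097  0.162]
 [-0.003  0.    -0.092  0.087  0.162]
 [-0.001  0.    -0.084  0.078  0.162]
 [ 0.001 -0.    -0.076  0.071  0.162]]
z err cm 0.23366602042162177 [ 1.83458283 -5.46369039  7.14532364]
```

>>> carry_out([
  {"slide": [0,0.3,-0.05],"twist": 0},
  {"slide": [0,0.2,-0.03],"twist": 0},
  {"slide": [0,0,0],"twist": 0},
  {"slide": [0,0,0],"twist": 0},
  {"slide": [0,0,0],"twist": 0},
])

```text
time_s: 10.4
position: [0.5299, -0.0396, 0.2428]
ee_rot: [0.037, 0.999, -0.001, 0.0]
wrist_force: [2.0, -5.1, 5.2]
grip_width: 0.0227
grip_force: 29.7
```

```bash
python3 -c "
from k import *
step([.3,.2,0,0,0],3)
c=cap('scene');save(c,'s1.png')
i=cv2.imread('pics/s1.png')[255:345,215:395]; cv2.imwrite('pics/s1z.png',cv2.resize(i,None,fx=4,fy=4,interpolation=cv2.INTER_CUBIC))
f=lambda b:(np.array(proj(c,bp(b,0,.105,.056)))-[214.6,254.6])*4
print([f(b) for b in(-.1,-.05,0)])"
```

```text
[10.4    -0.0812  0.1605  7.4698]
[10.45   -0.0763  0.1606  7.6337]
[10.5    -0.0722  0.1604  7.8931]
b -0.0689 v 0.0720 c -0.0154 abal 0.154 lean 0.160 t 10.55
dy dz b v a
 [[ 0.052 -0.008 -0.062  0.063  0.156]
 [-0.008  0.001 -0.056  0.056  0.157]
 [-0.005  0.001 -0.051  0.05   0.157]
 [-0.003  0.    -0.046  0.045  0.157]
 [-0.002  0.    -0.042  0.04   0.158]
 [-0.001  0.    -0.038  0.036  0.158]]
z err cm 0.20828110668179023 [ 2.29286311 -5.12040108  6.06432447]
[array([325.58842373, 146.71404503]), array([316.00815862, 144.01482961]), array([306.43524436, 141.62402256])]
```

View pics/s1z.png

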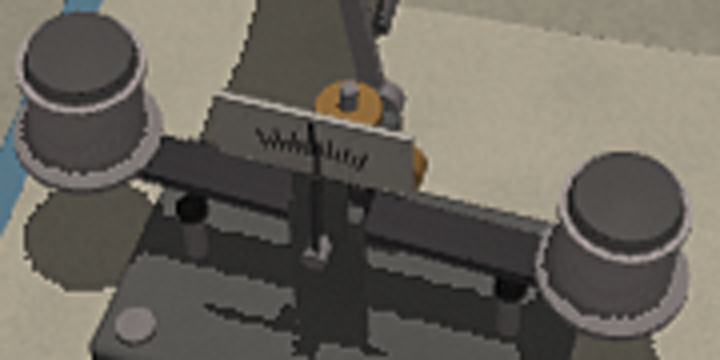

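The pointer tip is at zoomed (317,150), just right of the long middle mark at (309,125). That agrees with an angle of about -0.06.

>>> carry_out([
  {"slide": [0,0.05,-0.01],"twist": 0},
  {"slide": [0,0,0],"twist": 0},
  {"slide": [0,0,0],"twist": 0},
  {"slide": [0,0,0],"twist": 0},
  {"slide": [0,0,0],"twist": 0},
])

```text
time_s: 11.1
position: [0.5299, -0.0393, 0.2429]
ee_rot: [0.037, 0.999, -0.001, 0.0]
wrist_force: [2.5, -4.5, 5.9]
grip_width: 0.0231
grip_force: 29.6
```

```bash
python3 -c "
from k import *
step([.05,0,0,0,0],3)"
```

```text
[11.1    -0.0331  0.1575 12.4355]
[11.15   -0.029   0.1574 12.5286]
[11.2    -0.0261  0.1576 12.6787]
b -0.0244 v 0.0512 c -0.0151 abal 0.151 lean 0.158 t 11.25
dy dz b v a
 [[ 0.246 -0.036 -0.02   0.041  0.137]
 [-0.038  0.005 -0.016  0.033  0.14 ]
 [-0.027  0.004 -0.013  0.026  0.142]
 [-0.022  0.003 -0.011  0.021  0.144]
 [-0.017  0.003 -0.009  0.017  0.146]
 [-0.014  0.002 -0.007  0.014  0.147]]
z err cm 0.2080939211067251 [ 2.15339905 -5.0070336   5.28037976]
```

>>> carry_out([
  {"slide": [0,0.25,-0.03],"twist": 0},
  {"slide": [0,-0.05,0],"twist": 0},
  {"slide": [0,-0.02,0],"twist": 0},
  {"slide": [0,-0.02,0],"twist": 0},
])

```text
time_s: 11.65
position: [0.53, -0.0371, 0.2432]
ee_rot: [0.037, 0.999, -0.001, 0.0]
wrist_force: [2.2, -5.4, 5.4]
grip_width: 0.0225
grip_force: 29.6
```

```bash
python3 -c "
from k import *
step([.25,-.05,-.02,-.02],3)
c=cap('scene');save(c,'s2.png')
i=cv2.imread('pics/s2.png')[270:325,260:330]; cv2.imwrite('pics/s2z.png',cv2.resize(i,None,fx=10,fy=10,interpolation=cv2.INTER_CUBIC))
print((np.array([proj(c,bp(b,0,.105,.056)) for b in(-.05,0,.05)]+[proj(c,bp(0,0,0,.056))])-[259.6,269.6])*10)"
```

```text
[ 1.1650e+01 -1.5900e-02  1.3950e-01  1.9361e+01]
[ 1.17000e+01 -1.45000e-02  1.39100e-01  1.79711e+01]
[ 1.17500e+01 -1.39000e-02  1.39000e-01  1.87384e+01]
b -0.0143 v -0.0030 c -0.0153 abal 0.153 lean 0.139 t 11.80
dy dz b v a
 [[-0.296  0.045 -0.014  0.001  0.164]
 [ 0.024 -0.004 -0.014  0.003  0.162]
 [ 0.016 -0.003 -0.014  0.004  0.161]
 [ 0.013 -0.002 -0.013  0.006  0.159]
 [ 0.011 -0.002 -0.013  0.006  0.158]
 [ 0.009 -0.001 -0.012  0.007  0.158]]
z err cm 0.20178092812503934 [ 3.06664232 -4.38698437  5.48491952]
[[340.02039656 210.03707402]
 [316.0881109  204.0600564 ]
 [292.24642439 198.87025893]
 [334.11878499 494.86696188]]
```

View pics/s2z.png

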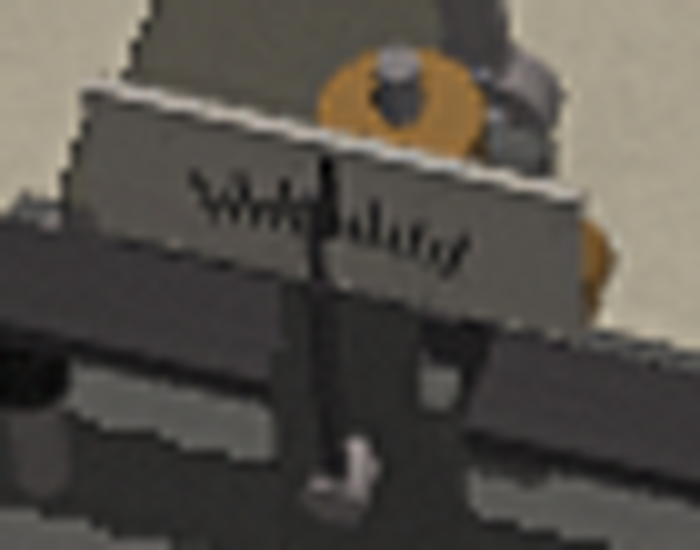

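The pointer tip, about (323,205), overlaps the middle mark at about (326,165–235), so the beam is close to level. Before moving I'll check the absolute angle offline with lid contours.

```bash
python3 - <<'E'
from m import *
rf=np.load("ref.npz",allow_pickle=True)["c"].item()
def cen(img,p):
    h=cv2.resize(cv2.cvtColor(img,cv2.COLOR_BGR2GRAY)[int(p[1])-22:int(p[1])+22,int(p[0])-22:int(p[0])+22],None,fx=4,fy=4,interpolation=cv2.INTER_CUBIC)
    out=[]
    for th in(105,115,125):
        m=(h<th).astype(np.uint8); m=cv2.morphologyEx(m,cv2.MORPH_OPEN,np.ones((7,7)))
        n,l,s,c=cv2.connectedComponentsWithStats(m); k=l[88,88]; 
        if k==0: continue
        e=cv2.fitEllipse(max(cv2.findContours((l==k).astype(np.uint8),0,1)[0],key=len)); out.append([e[0][0]/4+int(p[0])-22,e[0][1]/4+int(p[1])-22,e[1][0]/4,e[1][1]/4])
    return np.round(out,2)
for f,b in(("ref",-.3),("s1",-.066),("s2",-.014)):
    im=cv2.imread(f"pics/{f}.png")
    for p in lid(rf,b): print(f,np.round(p,2),cen(im,p).tolist())
E
```

```text
ref [373.03 314.9 ] [[371.98, 317.3, 24.68, 29.01], [371.95, 317.3, 24.93, 29.36], [372.01, 317.3, 25.14, 29.55]]
ref [240.82 257.99] [[240.58, 260.73, 25.31, 29.36], [240.46, 259.92, 27.17, 29.84], [240.48, 259.84, 27.47, 30.16]]
s1 [371.54 303.75] [[371.42, 305.87, 25.41, 29.62], [371.42, 305.89, 25.65, 29.9], [371.45, 305.86, 25.88, 30.09]]
s1 [234.27 266.17] [[234.95, 269.69, 23.78, 28.71], [234.94, 269.65, 24.13, 28.93], [235.87, 265.7, 26.78, 38.27]]
s2 [370.64 301.15] [[370.39, 302.49, 25.4, 29.9], [370.42, 302.51, 25.67, 30.12], [370.42, 302.49, 25.89, 30.39]]
s2 [233.34 268.21] [[234.15, 272.44, 23.22, 28.57], [235.51, 268.19, 25.27, 40.25], [235.22, 267.95, 26.16, 39.81]]
```

```bash
python3 - <<'E'
from m import *
rf=np.load("ref.npz",allow_pickle=True)["c"].item()
g=lambda f:cv2.imread(f"pics/{f}.png",0).astype(int)
r,s1,s2=g("ref"),g("s1"),g("s2")
print("cols 286..299"); 
for v in range(284,318): print(v,r[v,286:300],s1[v,286:300],s2[v,286:300])
for b in(-.05,0,.05): print(b,[np.round(proj(rf,bp(b,0,z,.056)),2).tolist() for z in(.105,.08,.05,.02)])
E
```

```text
cols 286..299
284 [ 76  76  72  70  65  67  98 136 169 168 171 172 133  86] [ 79  76  73  71  65  67 100 138 170 164 168 169 151 132] [ 77  76  75  71  65  66  99 137 169 165 168 170 151 133]
285 [ 79  78  78  77  77  72  48  72  70  68  85 121 166 174] [ 80  81  80  78  79  73  49  72  72  67  86 120 164 172] [ 80  79  78  79  79  73  51  71  72  68  86 119 165 173]
286 [79 79 79 73 77 80  3 46 83 76 74 72 70 67] [80 81 81 75 78 82  2 49 82 77 76 71 68 66] [80 79 81 74 78 81  4 47 82 77 76 73 69 67]
287 [82 80 73 77 83 81  9 49 85 80 79 78 76 76] [81 80 77 78 83 84  9 49 87 81 79 78 78 78] [83 82 76 81 84 81 10 50 86 81 80 79 78 78]
288 [82 78 29 84 84 83 21 36 87 81 78 80 80 80] [83 79 29 86 85 83 21 38 88 82 82 81 81 81] [84 81 28 86 84 83 22 36 87 81 80 82 82 80]
289 [81 79 33 81 84 81 20 37 86 80 81 75 80 79] [80 79 33 83 84 82 21 34 85 82 82 77 81 81] [82 77 32 83 63 66 20 37 87 82 79 76 81 80]
290 [45 42 44 45 62 61 26 35 88 80 81 41 82 80] [45 43 43 43 61 63 27 22 63 70 82 43 83 82] [43 43 43 44 41 31 28 37 88 82 80 42 84 81]
291 [67 42 50 41 45 45 44 24 84 61 81 30 84 80] [6
[... 3332 characters left out ...]
[ 86  59  39  42  40  44  50  27  44 112 123  58  38  38] [ 86  59  40  43  44  43  33  26  49 139 120  55  38  40]
316 [ 37  29  42  39  38  57 112  87  19  25  59 106  40  38] [ 37  29  44  42  43  45  57  17  40 106 118  95  38  40] [ 40  29  43  42  41  44  29  21  47 132 116  95  40  39]
317 [ 44  43  41  40  43  86 114  54  26  24  57  88  38  40] [ 44  43  41  41  40  69  99  43  40 104 109  80  34  40] [ 45  43  41  40  41  63  57  36  52 127 108  82  34  40]
-0.05 [[293.6, 290.6], [293.45, 297.74], [293.28, 306.01], [293.12, 313.95]]
0 [[291.21, 290.01], [291.66, 297.29], [292.18, 305.73], [292.69, 313.84]]
0.05 [[288.82, 289.49], [289.87, 296.9], [291.09, 305.48], [292.26, 313.74]]
```

The pointer line, the lid ellipses and the mark parallax all put the last frame at b ≈ +0.018. LK from the tilted reference had drifted by about -0.03. I'll re-reference the tracker on the near-level frame s2, set to +0.018.

```bash
mkdir -p fr; python3 - <<'E'
import re
s=open("m.py").read()
s=s.replace("p0=offs(ref,-.3)","p0=offs(ref,.018)").replace('"ref.npz"','"ref2.npz"').replace('c=cap("scene")\n','c=cap("scene"); cv2.imwrite("fr/%.2f.png"%s["time_s"],c["image"][:,:,::-1])\n')
open("m.py","w").write(s)
k=open("k.py").read().replace("if m[1]<-.299:","if m[1]<-.295:")
open("k.py","w").write(k)
from m import *
rf=np.load("ref.npz",allow_pickle=True)["c"].item(); rf["image"]=cv2.imread("pics/s2.png")[:,:,::-1].copy(); np.savez("ref2.npz",c=np.array(rf,dtype=object))
c=dict(rf); c["image"]=cv2.imread("pics/s1.png")[:,:,::-1].copy(); print(beam(c,rf,[-.1,-.05,0])[:2])
L=json.load(open("log.json")); L.append([11.8,.018,L[-1][2],0]); json.dump(L,open("log.json","w"))
json.dump(dict(x=[.018,.02,-.0150],P=np.diag([3e-5,9e-4,1e-5]).tolist(),t=11.8),open("kf.json","w"))
E
```

```text
(np.float64(-0.04793615514398664), np.float64(1.3419490706920623))
```

>>> carry_out([
  {"slide": [0,0.1,-0.01],"twist": 0},
  {"slide": [0,0.03,0],"twist": 0},
])

```text
time_s: 12.05
position: [0.5301, -0.0359, 0.2434]
ee_rot: [0.037, 0.999, -0.001, 0.0]
wrist_force: [1.9, -4.6, 6.3]
grip_width: 0.023
grip_force: 29.7
```

```bash
python3 -c "
from k import *
step([.1,.03],4)"
```

```text
[12.05    0.0211  0.1289  0.0392]
[12.1     0.0214  0.1281  0.0467]
[12.15    0.0213  0.1283  0.0463]
[12.2     0.021   0.1283  0.0412]
b 0.0206 v -0.0099 c -0.0150 abal 0.150 lean 0.128 t 12.25
dy dz b v a
 [[-0.172  0.023  0.02  -0.01   0.143]
 [-0.01   0.002  0.019 -0.011  0.144]
 [-0.011  0.002  0.017 -0.011  0.145]
 [-0.009  0.001  0.016 -0.011  0.145]
 [-0.007  0.001  0.015 -0.01   0.146]
 [-0.006  0.001  0.014 -0.01   0.146]]
z err cm 0.21202785958176484 [ 1.80683537 -5.13617574  6.51181784]
```

>>> carry_out([
  {"slide": [0,0,0],"twist": 0},
  {"slide": [0,-0.1,0.01],"twist": 0},
  {"slide": [0,-0.05,0.01],"twist": 0},
  {"slide": [0,0,0],"twist": 0},
])

```text
time_s: 12.65
position: [0.53, -0.0369, 0.2433]
ee_rot: [0.037, 0.999, -0.001, 0.0]
wrist_force: [1.3, -3.5, 8.5]
grip_width: 0.0227
grip_force: 29.8
```

```bash
python3 -c "
from k import *
step([0,-.1,-.05,0],4)"
```

```text
[1.265e+01 1.230e-02 1.371e-01 5.030e-02]
[1.270e+01 1.090e-02 1.367e-01 9.050e-02]
[1.275e+01 9.800e-03 1.368e-01 8.000e-02]
[1.28e+01 8.40e-03 1.37e-01 6.46e-02]
b 0.0065 v -0.0333 c -0.0149 abal 0.149 lean 0.137 t 12.85
dy dz b v a
 [[-0.297  0.045  0.004 -0.026  0.162]
 [ 0.    -0.     0.001 -0.019  0.162]
 [ 0.028 -0.005 -0.    -0.014  0.16 ]
 [ 0.022 -0.004 -0.002 -0.01   0.158]
 [ 0.018 -0.003 -0.002 -0.007  0.156]
 [ 0.015 -0.002 -0.003 -0.005  0.155]]
z err cm 0.21017940454639839 [ 1.73474263 -3.68947814  7.50886303]
```

>>> carry_out([
  {"slide": [0,-0.28,0.04],"twist": 0},
  {"slide": [0,0,0],"twist": 0},
  {"slide": [0,0.03,0],"twist": 0},
  {"slide": [0,0.02,0],"twist": 0},
])

```text
time_s: 13.25
position: [0.5299, -0.0383, 0.243]
ee_rot: [0.037, 0.999, -0.0, 0.0]
wrist_force: [1.5, -0.7, 8.5]
grip_width: 0.0228
grip_force: 30.0
```

```bash
python3 -c "
from k import *
step([-.28,0,.03,.02],4)"
```

```text
[ 1.325e+01 -7.900e-03  1.498e-01  3.431e-01]
[ 1.330e+01 -9.600e-03  1.498e-01  4.123e-01]
[ 1.335e+01 -1.170e-02  1.499e-01  3.787e-01]
[ 1.340e+01 -1.280e-02  1.496e-01  4.157e-01]
b -0.0146 v -0.0341 c -0.0152 abal 0.152 lean 0.150 t 13.45
dy dz b v a
 [[-0.296  0.048 -0.018 -0.024  0.175]
 [-0.032  0.006 -0.02  -0.015  0.177]
 [ 0.052 -0.009 -0.021 -0.007  0.173]
 [ 0.041 -0.007 -0.021 -0.002  0.169]
 [ 0.034 -0.006 -0.021  0.002  0.167]
 [ 0.027 -0.005 -0.021  0.005  0.164]]
z err cm 0.21014525552074392 [ 0.9721722  -0.86160319  9.90331227]
```

>>> carry_out([
  {"slide": [0,-0.4,0.05],"twist": 0},
  {"slide": [0,-0.1,0.02],"twist": 0},
  {"slide": [0,0,0],"twist": 0},
])

```text
time_s: 13.75
position: [0.5296, -0.0423, 0.2423]
ee_rot: [0.036, 0.999, 0.0, 0.0]
wrist_force: [0.6, 2.5, 8.7]
grip_width: 0.0228
grip_force: 30.0
```

```bash
python3 -c "
from k import *
step([-.4,-.1,0],3,6,1.5)"
```

```text
[13.75   -0.0225  0.1836  0.6635]
[13.8    -0.0225  0.183   0.6266]
[13.85   -0.0225  0.183   0.6251]
b -0.0219 v 0.0100 c -0.0153 abal 0.153 lean 0.183 t 13.90
dy dz b v a
 [[ 0.234 -0.041 -0.021  0.011  0.163]
 [ 0.02  -0.003 -0.02   0.012  0.162]
 [ 0.019 -0.003 -0.018  0.013  0.16 ]
 [ 0.015 -0.002 -0.017  0.013  0.159]
 [ 0.012 -0.002 -0.016  0.012  0.158]
 [ 0.009 -0.001 -0.015  0.012  0.157]]
z err cm 0.19714203801471653 [1.68476759 1.93484643 9.01172373]
```

>>> carry_out([
  {"slide": [0,0.05,0],"twist": 0},
  {"slide": [0,0.15,-0.02],"twist": 0},
  {"slide": [0,0.15,-0.02],"twist": 0},
])

```text
time_s: 14.2
position: [0.5298, -0.0397, 0.2427]
ee_rot: [0.037, 0.999, -0.0, 0.0]
wrist_force: [1.7, -2.1, 8.9]
grip_width: 0.0229
grip_force: 30.0
```

```bash
python3 -c "
from k import *
step([.05,.15,.15],3,6,1.5)"
```

```text
[14.2    -0.0171  0.1608  0.4693]
[14.25   -0.016   0.1601  0.5213]
[14.3    -0.0151  0.1615  0.5217]
b -0.0135 v 0.0241 c -0.0154 abal 0.154 lean 0.162 t 14.35
dy dz b v a
 [[ 0.154 -0.024 -0.011  0.019  0.149]
 [-0.019  0.003 -0.01   0.016  0.15 ]
 [-0.012  0.002 -0.008  0.013  0.151]
 [-0.01   0.001 -0.007  0.011  0.152]
 [-0.007  0.001 -0.006  0.009  0.153]
 [-0.006  0.001 -0.005  0.007  0.153]]
z err cm 0.1940112686629969 [ 2.17883543 -1.50765252  9.4331628 ]
```

>>> carry_out([
  {"slide": [0,0.15,-0.02],"twist": 0},
  {"slide": [0,0.03,0],"twist": 0},
  {"slide": [0,0,0],"twist": 0},
])

```text
time_s: 14.65
position: [0.5299, -0.0386, 0.2428]
ee_rot: [0.037, 0.999, -0.001, 0.0]
wrist_force: [1.3, -3.1, 8.6]
grip_width: 0.023
grip_force: 30.0
```

```bash
python3 -c "
from k import *
step([.15,.03,0],3,6,1.5)"
```

```text
[ 1.465e+01 -1.070e-02  1.522e-01  3.709e-01]
[ 1.470e+01 -9.700e-03  1.525e-01  4.039e-01]
[ 1.475e+01 -9.100e-03  1.524e-01  3.806e-01]
b -0.0089 v 0.0052 c -0.0156 abal 0.156 lean 0.152 t 14.80
dy dz b v a
 [[-0.08   0.012 -0.008  0.006  0.159]
 [ 0.008 -0.001 -0.008  0.006  0.158]
 [ 0.005 -0.001 -0.007  0.006  0.158]
 [ 0.004 -0.001 -0.007  0.005  0.158]
 [ 0.003 -0.001 -0.006  0.005  0.157]
 [ 0.003 -0.    -0.006  0.005  0.157]]
z err cm 0.19343439853624078 [ 1.14474729 -3.33951179  8.77078007]
```

>>> carry_out([
  {"slide": [0,-0.1,0.01],"twist": 0},
  {"slide": [0,0,0],"twist": 0},
  {"slide": [0,0,0],"twist": 0},
  {"slide": [0,0,0],"twist": 0},
])

```text
time_s: 15.2
position: [0.5298, -0.0394, 0.2428]
ee_rot: [0.037, 0.999, -0.001, 0.0]
wrist_force: [1.8, -2.5, 7.9]
grip_width: 0.0231
grip_force: 30.0
```

```bash
python3 -c "
from k import *
step([-.1,0,0,0],3,6,1.5)"
```

```text
[ 1.520e+01 -4.000e-03  1.585e-01  2.678e-01]
[ 1.525e+01 -3.400e-03  1.585e-01  2.412e-01]
[ 1.530e+01 -2.500e-03  1.584e-01  2.382e-01]
b -0.0021 v 0.0139 c -0.0155 abal 0.155 lean 0.158 t 15.35
dy dz b v a
 [[ 0.138 -0.021 -0.001  0.01   0.147]
 [-0.022  0.003 -0.     0.007  0.149]
 [-0.015  0.002  0.001  0.005  0.15 ]
 [-0.012  0.002  0.001  0.003  0.151]
 [-0.009  0.001  0.001  0.002  0.152]
 [-0.007  0.001  0.001  0.001  0.152]]
z err cm 0.19434583736570032 [ 0.95595275 -1.71915036  8.60958173]
```

>>> carry_out([
  {"slide": [0,0.15,-0.02],"twist": 0},
  {"slide": [0,0,0],"twist": 0},
  {"slide": [0,-0.03,0],"twist": 0},
  {"slide": [0,-0.02,0],"twist": 0},
])

```text
time_s: 15.75
position: [0.5299, -0.0387, 0.2429]
ee_rot: [0.037, 0.999, -0.001, 0.0]
wrist_force: [2.1, -1.8, 7.2]
grip_width: 0.023
grip_force: 29.9
```

```bash
python3 -c "
from k import *
step([.15,0,-.03,-.02],3,6,1.5)"
```

```text
[1.575e+01 1.900e-03 1.524e-01 1.651e-01]
[1.580e+01 2.100e-03 1.525e-01 1.577e-01]
[1.585e+01 2.500e-03 1.521e-01 1.563e-01]
b 0.0026 v 0.0040 c -0.0154 abal 0.154 lean 0.152 t 15.90
dy dz b v a
 [[ 0.03  -0.005  0.003  0.002  0.15 ]
 [-0.012  0.002  0.003  0.001  0.151]
 [-0.009  0.001  0.003 -0.     0.151]
 [-0.007  0.001  0.003 -0.001  0.152]
 [-0.005  0.001  0.003 -0.001  0.152]
 [-0.004  0.001  0.003 -0.001  0.153]]
z err cm 0.19551139634370607 [ 1.49320434 -3.27197724  6.58950299]
```

>>> carry_out([
  {"slide": [0,0.05,0],"twist": 0},
  {"slide": [0,0,0],"twist": 0},
  {"slide": [0,-0.02,0],"twist": 0},
  {"slide": [0,-0.02,0],"twist": 0},
  {"slide": [0,0,0],"twist": 0},
])

```text
time_s: 16.4
position: [0.5299, -0.0386, 0.2429]
ee_rot: [0.037, 0.999, -0.001, 0.0]
wrist_force: [1.4, -4.0, 7.9]
grip_width: 0.0228
grip_force: 29.9
```

```bash
python3 -c "
from k import *
step([.05,0,-.02,-.02,0],3,6,1.5)"
```

```text
[1.640e+01 6.100e-03 1.517e-01 7.360e-02]
[1.645e+01 6.300e-03 1.520e-01 6.640e-02]
[1.650e+01 6.500e-03 1.522e-01 7.100e-02]
b 0.0066 v 0.0051 c -0.0153 abal 0.153 lean 0.152 t 16.55
dy dz b v a
 [[ 0.096 -0.014  0.007  0.002  0.144]
 [-0.023  0.003  0.007 -0.     0.146]
 [-0.016  0.002  0.007 -0.002  0.147]
 [-0.013  0.002  0.007 -0.003  0.148]
 [-0.01   0.001  0.006 -0.003  0.149]
 [-0.008  0.001  0.006 -0.004  0.15 ]]
z err cm 0.19418385442656616 [ 2.18763458 -3.20300047  7.34885871]
```

>>> carry_out([
  {"slide": [0,0.15,-0.02],"twist": 0},
  {"slide": [0,0,0],"twist": 0},
  {"slide": [0,0,0],"twist": 0},
  {"slide": [0,-0.02,0],"twist": 0},
  {"slide": [0,-0.02,0],"twist": 0},
])

```text
time_s: 17.05
position: [0.5299, -0.0378, 0.243]
ee_rot: [0.037, 0.999, -0.001, 0.0]
wrist_force: [2.1, -3.8, 6.2]
grip_width: 0.0227
grip_force: 29.8
```

```bash
python3 -c "
from k import *
step([.15,0,0,-.02,-.02],3,6,1.5)"
```

```text
[1.705e+01 4.400e-03 1.454e-01 1.307e-01]
[1.710e+01 3.200e-03 1.457e-01 1.850e-01]
[1.715e+01 2.500e-03 1.460e-01 1.552e-01]
b 0.0019 v -0.0164 c -0.0153 abal 0.153 lean 0.146 t 17.20
dy dz b v a
 [[-0.194  0.03   0.    -0.011  0.162]
 [ 0.028 -0.005 -0.001 -0.008  0.16 ]
 [ 0.019 -0.003 -0.001 -0.005  0.158]
 [ 0.015 -0.002 -0.002 -0.003  0.157]
 [ 0.011 -0.002 -0.002 -0.002  0.156]
 [ 0.009 -0.001 -0.002 -0.001  0.155]]
z err cm 0.19701737125715213 [ 1.41035525 -4.03434808  6.91177213]
```

>>> carry_out([
  {"slide": [0,-0.23,0.03],"twist": 0},
  {"slide": [0,0,0],"twist": 0},
  {"slide": [0,0.02,0],"twist": 0},
  {"slide": [0,0.02,0],"twist": 0},
])

```text
time_s: 17.6
position: [0.5298, -0.0392, 0.2428]
ee_rot: [0.037, 0.999, -0.001, 0.0]
wrist_force: [1.7, -3.0, 8.1]
grip_width: 0.0228
grip_force: 29.9
```

```bash
python3 -c "
from k import *
step([-.23,0,.02,.02],3,6,1.5)"
```

```text
[ 1.760e+01 -1.000e-03  1.568e-01  2.281e-01]
[ 1.765e+01 -1.200e-03  1.566e-01  2.418e-01]
[ 1.770e+01 -1.200e-03  1.566e-01  2.256e-01]
b -0.0011 v 0.0012 c -0.0152 abal 0.152 lean 0.157 t 17.75
dy dz b v a
 [[ 0.048 -0.007 -0.001  0.001  0.153]
 [-0.001  0.    -0.001  0.001  0.153]
 [ 0.    -0.    -0.001  0.001  0.153]
 [ 0.    -0.    -0.001  0.001  0.153]
 [ 0.    -0.    -0.001  0.001  0.153]
 [ 0.    -0.    -0.001  0.001  0.153]]
z err cm 0.19546056388842215 [ 1.77829508 -2.87219356  7.45174444]
```

>>> carry_out([
  {"slide": [0,0.04,0],"twist": 0},
  {"slide": [0,0,0],"twist": 0},
  {"slide": [0,0,0],"twist": 0},
  {"slide": [0,0,0],"twist": 0},
  {"slide": [0,0,0],"twist": 0},
  {"slide": [0,0,0],"twist": 0},
])

```text
time_s: 18.35
position: [0.5298, -0.0389, 0.2428]
ee_rot: [0.037, 0.999, -0.001, 0.0]
wrist_force: [1.9, -2.7, 8.0]
grip_width: 0.0232
grip_force: 30.0
```

```bash
python3 -c "
from k import *
step([.04,0,0,0,0,0],3,6,1.5)"
```

```text
[ 1.835e+01 -3.500e-03  1.540e-01  2.432e-01]
[ 1.840e+01 -3.800e-03  1.542e-01  2.488e-01]
[ 1.845e+01 -3.900e-03  1.542e-01  2.654e-01]
b -0.0040 v -0.0039 c -0.0154 abal 0.154 lean 0.154 t 18.50
dy dz b v a
 [[-0.064  0.01  -0.004 -0.002  0.16 ]
 [ 0.015 -0.002 -0.004 -0.     0.158]
 [ 0.011 -0.002 -0.004  0.001  0.157]
 [ 0.008 -0.001 -0.004  0.002  0.157]
 [ 0.007 -0.001 -0.004  0.002  0.156]
 [ 0.005 -0.001 -0.004  0.002  0.156]]
z err cm 0.19349645990730524 [ 1.46649267 -2.88707465  8.42041387]
```

>>> carry_out([
  {"slide": [0,-0.09,0.01],"twist": 0},
  {"slide": [0,0,0],"twist": 0},
  {"slide": [0,0,0],"twist": 0},
  {"slide": [0,0.02,0],"twist": 0},
  {"slide": [0,0.02,0],"twist": 0},
  {"slide": [0,0,0],"twist": 0},
])

```text
time_s: 19.1
position: [0.5298, -0.0392, 0.2428]
ee_rot: [0.037, 0.999, -0.001, 0.0]
wrist_force: [0.2, -2.0, 8.1]
grip_width: 0.023
grip_force: 30.0
```

```bash
python3 -c "
from k import *
step([-.09,0,0,.02,.02,0],3,6,1.5)"
```

```text
[ 1.910e+01 -2.400e-03  1.572e-01  2.287e-01]
[ 1.915e+01 -2.200e-03  1.570e-01  2.480e-01]
[ 1.920e+01 -1.600e-03  1.572e-01  2.424e-01]
b -0.0013 v 0.0088 c -0.0154 abal 0.154 lean 0.157 t 19.25
dy dz b v a
 [[ 0.097 -0.015 -0.     0.006  0.149]
 [-0.014  0.002  0.     0.004  0.15 ]
 [-0.01   0.001  0.     0.003  0.151]
 [-0.008  0.001  0.001  0.002  0.152]
 [-0.006  0.001  0.001  0.001  0.152]
 [-0.005  0.001  0.001  0.001  0.153]]
z err cm 0.19430681601095567 [ 1.89659175 -2.67106871  8.28803389]
```

>>> carry_out([
  {"slide": [0,0.1,-0.01],"twist": 0},
  {"slide": [0,-0.01,0],"twist": 0},
  {"slide": [0,-0.01,0],"twist": 0},
  {"slide": [0,-0.01,0],"twist": 0},
  {"slide": [0,-0.01,0],"twist": 0},
  {"slide": [0,0,0],"twist": 0},
])

```text
time_s: 19.85
position: [0.5298, -0.0388, 0.2428]
ee_rot: [0.037, 0.999, -0.001, 0.0]
wrist_force: [1.6, -2.0, 7.2]
grip_width: 0.0226
grip_force: 30.0
```

```bash
python3 -c "
from k import *
step([.1,-.01,-.01,-.01,-.01,0],3,6,1.5)"
```

```text
[1.985e+01 1.200e-03 1.536e-01 1.865e-01]
[1.990e+01 1.500e-03 1.537e-01 1.778e-01]
[1.995e+01 1.800e-03 1.538e-01 1.719e-01]
b 0.0017 v 0.0024 c -0.0154 abal 0.154 lean 0.154 t 20.00
dy dz b v a
 [[ 0.032 -0.005  0.002  0.001  0.151]
 [-0.008  0.001  0.002  0.     0.152]
 [-0.006  0.001  0.002 -0.     0.152]
 [-0.004  0.001  0.002 -0.001  0.153]
 [-0.003  0.001  0.002 -0.001  0.153]
 [-0.003  0.     0.002 -0.001  0.153]]
z err cm 0.1944322618396832 [ 1.22383893 -3.32451619  7.85007302]
```

>>> carry_out([
  {"slide": [0,0.06,-0.01],"twist": 0},
  {"slide": [0,0,0],"twist": 0},
  {"slide": [0,0,0],"twist": 0},
  {"slide": [0,-0.01,0],"twist": 0},
  {"slide": [0,-0.01,0],"twist": 0},
  {"slide": [0,-0.01,0],"twist": 0},
])

```text
time_s: 20.6
position: [0.5299, -0.0386, 0.2429]
ee_rot: [0.037, 0.999, -0.001, 0.0]
wrist_force: [2.1, -2.8, 7.5]
grip_width: 0.0234
grip_force: 29.9
```

```bash
python3 -c "
from k import *
step([.06,0,0,-.01,-.01,-.01],3,6,1.5)
i=cv2.imread('fr/20.70.png') 
i=i if i is not None else cv2.imread('fr/19.90.png')
cv2.imwrite('pics/s3z.png',cv2.resize(i[270:325,260:330],None,fx=10,fy=10,interpolation=cv2.INTER_CUBIC))
g=cv2.cvtColor(i,6).astype(float)
for v in (294,295,296,302,304,306,311): 
    w=np.clip((78 if v<298 else 40)-g[v,288:297],0,None); print(v,round((w*np.arange(288,297)).sum()/w.sum(),2),end='; ')
"
```

```text
[2.060e+01 2.500e-03 1.517e-01 1.592e-01]
[2.065e+01 2.500e-03 1.518e-01 1.531e-01]
[2.070e+01 2.500e-03 1.520e-01 1.544e-01]
b 0.0023 v -0.0019 c -0.0153 abal 0.153 lean 0.152 t 20.75
dy dz b v a
 [[-0.007  0.001  0.002 -0.002  0.153]
 [-0.001  0.     0.002 -0.002  0.153]
 [-0.001  0.     0.002 -0.002  0.153]
 [-0.001  0.     0.002 -0.001  0.153]
 [-0.001  0.     0.001 -0.001  0.153]
 [-0.     0.     0.001 -0.001  0.153]]
z err cm 0.1970123740640095 [ 1.79502576 -2.32923157  7.34764453]
294 292.49; 295 291.74; 296 291.68; 302 292.05; 304 291.95; 306 292.32; 311 292.57;
```

View pics/s3z.png

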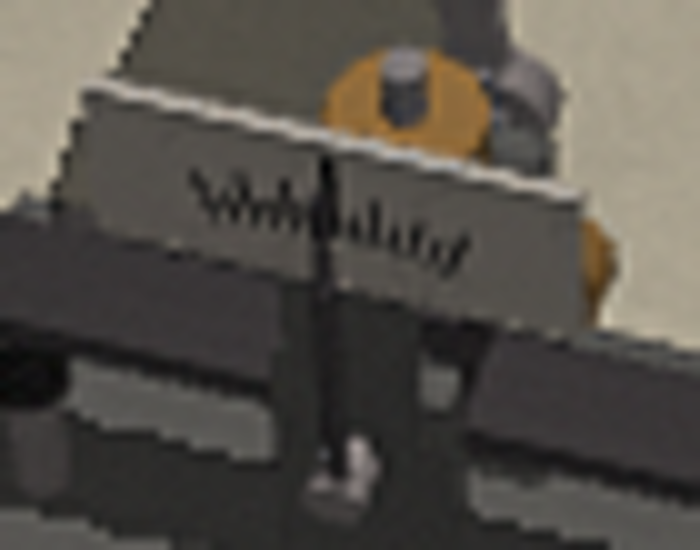

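The pointer now stands on the middle mark at about (325,160–250), and its slope matches level to within 0.005. I'll do one more holding cycle.

>>> carry_out([
  {"slide": [0,-0.01,0],"twist": 0},
  {"slide": [0,0,0],"twist": 0},
  {"slide": [0,0,0],"twist": 0},
  {"slide": [0,0,0],"twist": 0},
  {"slide": [0,0,0],"twist": 0},
  {"slide": [0,0,0],"twist": 0},
])

```text
time_s: 21.35
position: [0.5298, -0.0386, 0.2428]
ee_rot: [0.037, 0.999, -0.001, 0.0]
wrist_force: [2.6, -2.9, 6.7]
grip_width: 0.023
grip_force: 29.9
```

```bash
python3 -c "
from k import *
step([-.01,0,0,0,0,0],3,10,1.5)
b,v,c=json.load(open('kf.json'))['x']
if abs(b)<.005 and abs(v)<.004: print('done',robot.job_done())"
```

```text
[2.135e+01 1.800e-03 1.523e-01 1.733e-01]
[2.140e+01 1.700e-03 1.523e-01 1.725e-01]
[2.145e+01 1.600e-03 1.522e-01 1.736e-01]
b 0.0016 v -0.0010 c -0.0153 abal 0.153 lean 0.152 t 21.50
dy dz b v a
 [[-0.001  0.     0.002 -0.001  0.152]
 [-0.001  0.     0.001 -0.001  0.152]
 [-0.001  0.     0.001 -0.001  0.153]
 [-0.001  0.     0.001 -0.001  0.153]
 [-0.001  0.     0.001 -0.001  0.153]
 [-0.001  0.     0.001 -0.001  0.153]
 [-0.     0.     0.001 -0.001  0.153]
 [-0.     0.     0.001 -0.001  0.153]
 [-0.     0.     0.001 -0.001  0.153]
 [-0.     0.     0.001 -0.001  0.153]]
z err cm 0.19583704241266375 [ 1.77769067 -3.50526348  7.64415565]
the job is handed in; nothing more can be done
done None
```

The job is handed in at 21.5 s: the beam was floated up with the lever alone, held within about 0.01 rad of the middle mark for the last 6.8 s without reaching the opposite rest, and left level and nearly still with the grip still held.

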